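# Press the raised orange cap home and log it

## Task

On the carrier plate one orange cap still stands up on its black stem: with the fingertips, press it gently straight down until it is fully seated, level with the other orange caps, and then press the green button on the counter box fully down and let it spring back, to log the part. Touch no other cap or module on the plate (the raised white one is left for rework) and neither of the other two buttons, and leave the loose things on the table where they lie; pull up or lift nothing, and finish with the hand clear of everything.

Things in the scene. Friction and masses are not known exactly. Their poses are not given: they have to be found in the camera images.
- carrier: aluminium carrier plate 180 x 260 x 4 mm flat on the table, fixed for the job; origin at the centre of its underside, x across its short side, y along its long side, z up. Six modules stand on it in 2 rows of 3, 85 mm apart in x and 80 mm in y, their sides parallel to the plate's; which module is in which place varies
- raised_orange: the module to finish: white housing 54 x 54 x 18 mm fixed on the plate (origin under its centre, z up) with the orange cap that stands up on a black stem; pressed fully down its cap's top lies 30 mm above this origin (34 mm above the table), level with the seated caps
- raised_orange_top (a point): centre of the top face (42 x 42 mm, flat) of that raised orange cap, moves with it; z up, x and y along the cap's sides. 15 to 18 mm higher than the seated caps at the start
- raised_orange_cap (a joint): how far that orange cap has been pressed, m: 0 to 0.003 at the start, 0.018 fully down on its housing (hard stop). It slides straight down against a steady friction of about 4 N and stays where it is left; 6 to 10 N is plenty, and more than 40 N on it (or on the green button) would be rough handling. It can be pulled up a few mm (negative), which is wrong
- raised_white: the decoy: the same kind of module with a white cap that also stands up 15 to 18 mm on a black stem; origin under the housing's centre, z up. Not to be touched
- raised_white_top (a point): centre of the top face of the raised white cap
- raised_white_cap (a joint): how far the raised white cap is pressed, m (0 to 0.003 at the start); it has to stay so
- seated_orange_a: a module on the plate whose orange cap is already fully down: white housing 54 x 54 x 18 mm with a flat orange square cap 42 x 42 x 12 mm; origin under the housing's centre (on the plate), z up, cap top 30 mm above the origin. Fixed; not to be touched
- seated_orange_b: a module on the plate whose orange cap is already fully down: white housing 54 x 54 x 18 mm with a flat orange square cap 42 x 42 x 12 mm; origin under the housing's centre (on the plate), z up, cap top 30 mm above the origin. Fixed; not to be touched
- seated_white_a: a module on the plate whose white cap is already fully down: white housing 54 x 54 x 18 mm with a flat white square cap 42 x 42 x 12 mm; origin under the housing's centre (on the plate), z up, cap top 30 mm above the origin. Fixed; not to be touched
- seated_white_b: a module on the plate whose white cap is already fully down: white housing 54 x 54 x 18 mm with a flat white square cap 42 x 42 x 12 mm; origin under the housing's centre (on the plate), z up, cap top 30 mm above the origin. Fixed; not to be touched
- counter_box: grey counter box 90 x 230 x 30 mm, fixed on the table; origin at the centre of its underside, y along its long side. Three push buttons stand on it in a row along y, 72 mm apart, in varying order
- green_button_base: fixed round black collar (52 mm across, 12 mm high) of the green push button on the counter box, with the button itself (36 mm across) in it; origin under its centre, on the box's top, button top 22 mm above the origin; the button to press
- green_button_top (a point): centre of the flat top (36 mm across) of the green button, 52 mm above the table when up; z up
- green_button (a joint): travel of the green button, m: 0 up, 0.006 fully down (hard stop); it springs back. About 1.5 N starts it, 5 N brings it fully down; pressing it past 0.004 counts
- red_button_base: fixed round black collar (52 mm across, 12 mm high) of the red push button on the counter box, with the button itself (36 mm across) in it; origin under its centre, on the box's top, button top 22 mm above the origin; not to be touched
- yellow_button_base: fixed round black collar (52 mm across, 12 mm high) of the yellow push button on the counter box, with the button itself (36 mm across) in it; origin under its centre, on the box's top, button top 22 mm above the origin; not to be touched
- spare_orange_cap: loose orange cap 42 x 42 x 12 mm lying on the table, origin under its centre; to be left where it is
- spare_white_cap: loose white cap 42 x 42 x 12 mm lying on the table, origin under its centre; to be left where it is
- spare_housing: loose empty grey housing 54 x 54 x 18 mm, origin under its centre; to be left where it is
- screwdriver: screwdriver with blue handle, 180 mm long, 26 mm thick, lying on the table, x from handle to tip, origin under its middle; to be left where it is
- pin_cup: blue cup 60 mm across, 55 mm high, origin under its centre; to be left where it is
- tape_roll: yellow ring-shaped roll 84 mm across, 20 mm high, lying flat, origin under its centre; to be left where it is

How it is judged:
On the way, in this order (a step that is already met when the one before it is completed fails the run):
1. the raised orange cap is pressed down to within 1.5 mm of fully seated (value of joint raised_orange_cap above 0.0165 m), for 0.2 s.
2. the green button is pressed at least 4 mm of its 6 mm (value of joint green_button above 0.004 m), for 0.05 s.
At the end, for the whole second after the job is handed in: The orange cap is within 1.5 mm of fully seated, the green button is up again (within 1 mm), the raised white cap is still up, and every loose thing rests within 10 mm of where it started (value of joint raised_orange_cap above 0.0165 m and value of joint green_button below 0.001 m and value of joint raised_white_cap below 0.0045 m and distance of each of spare_orange_cap, spare_white_cap, spare_housing, screwdriver, pin_cup, tape_roll from where it was at the start of the episode below 0.01 m and linear speed of each of spare_orange_cap, spare_white_cap, spare_housing, screwdriver, pin_cup, tape_roll below 0.02 m/s); the robot touches nothing.
It fails at once if another module or cap on the plate, or the red or yellow button, is touched (over 0.5 N) (contact force between any of the fingers, the arm and raised_white above 0.5 N or contact force between any of the fingers, the arm and seated_orange_a above 0.5 N or contact force between any of the fingers, the arm and seated_orange_b above 0.5 N or contact force between any of the fingers, the arm and seated_white_a above 0.5 N or contact force between any of the fingers, the arm and seated_white_b above 0.5 N or contact force between any of the fingers, the arm and red_button_base above 0.5 N or contact force between any of the fingers, the arm and yellow_button_base above 0.5 N).
It fails at once if the green button is pressed (over 2 mm) before the orange cap is seated (value of joint green_button above 0.002 m and value of joint raised_orange_cap below 0.0155 m).
It fails at once if the orange module or the green button is pressed harder than 40 N (contact force between any of the fingers, the arm and raised_orange above 40 N or contact force between any of the fingers, the arm and green_button_base above 40 N).
It fails at once if the orange cap is pulled up by the hand (over 2 mm above its highest start) (value of joint raised_orange_cap below -0.002 m).
It fails at once if a loose thing is lifted or shifted by more than 10 mm (distance of any of spare_orange_cap, spare_white_cap, spare_housing, screwdriver, pin_cup, tape_roll from where it was at the start of the episode above 0.01 m).
It also fails if it takes over 42 s, if anything falls off the work surface, if the arm or the gripper's body presses on something with over 40 N, if the wrist force passes 120 N, or if a joint passes its speed limit or range.

## Robot

A 6-joint arm with a two-finger parallel gripper is mounted at the origin on the work surface. World frame = base frame: x ahead of the robot, y to its left, z up, the work surface at z = 0. Lengths are in m, angles in rad, forces in N, time in s.
With the tool pointing down it reaches from about 0.3 to 0.875 m from the base axis. Payload 4.2 kg.
Tool frame: the origin (TCP) lies between the finger pads; the fingertips stand 25 mm ahead of it and the grasp point (between the pads) lies 6 mm ahead of it (robot.tips_ahead is the z of the fingertips in the tool frame, in m); z points along the fingers, y is the line along which they close (so a half turn about z gives the same grasp; the last joint's range is limited). The gripper opens to 85 mm and grips with 20 to 120 N. Pads are 22 mm wide; open, the fingers measure 114 mm over their backs; the gripper's body (76 mm by 85 mm) begins 54 mm behind the grasp point. The pads swing forward as they close: fully open they stand 13 mm farther back than shut.
Start: joints at [1.154, 0.32, 1.565, -0, 1.257, -0.02], TCP at [0.222, 0.53, 0.256] pointing down, gripper open.
Joint ranges: [-3.11, 3.11], [-0.84, 2.01], [0.21, 2.61], [-1.34, 4.49], [0.05, 2.63], [-2.56, 2.56]. Speed limits (rad/s): [2.57, 2.57, 3.14, 3.14, 3.14, 3.14].

## Interface

Orientations are given as [roll, pitch, yaw] about the fixed x, y, z axes, in that order (R = Rz(yaw) Ry(pitch) Rx(roll)).
In Python, from station import robot, optics, hand_in gives the robot as it stands.
- The arm moves only by the shell command python3 -m inch 'ROWS' [OPENING]. ROWS is JSON, one flat list of numbers, 4 for each row, row after row: the shift along the tool's x, y, z in cm, then the turn about the tool's z in degrees. A call has 1 to 20 rows; each row shifts and turns the commanded pose from where the row before left it, along the tool's axes as they then stand; what a row does not reach is not made up. A row lasts 1/12 s, in which the tool goes at most 41.7 mm and 7.16 degrees, less where a joint would pass 70% of its speed; a pose out of reach is approached as far as the arm can. A call with a gripper value outside its range is refused whole. OPENING is the finger opening in cm, from 0 to 8.54, set as the call begins (- or left out, the last holds). The fingers move at their own pace and stop on an object; the grip force is fixed at half the most. Time passes only in rows, so rows that do not move let the fingers close. It gives the time, the measured TCP pose, the force, the opening and the grip force at its end, in the units of the state.
- robot.get_obs(): the state, without advancing time (a new reading comes with each control period).
- optics.read_camera(name): name is "scene" or "top"; returns (picture, depth): 384x512x3 uint8, red, green, blue; 384x512 float32, m along the optical axis (not along the pixel's ray), 0 where there is no reading.
- optics.calibration(name): a dict with "fx", "fy", "cx", "cy" (pixels), "dist_coeffs" ([k1, k2, p1, p2, k3] as OpenCV has them; the pictures are not rectified), "camera_from_world" (4x4, takes a point from world to camera coordinates). Camera axes: x right, y up, looking along -z (the intrinsics and any distortion apply to the point x, -y, -z); pixel columns grow to the right and rows downward; lengths in m; the calibration is good to about 2 mm. A picture is of the moment at which its call begins. calibration takes no time and is no camera call.
- hand_in(): hands the job in; it is judged then, once.
The state is a dict: "t": time; "joint_positions": joint angles; "joint_velocities": joint speeds; "tau": joint torques, N m; "position": TCP position; "eef_rot": TCP orientation; "force": force on the tool from outside, world axes, zero at the start; "moment": the same for the moment, N m; "width": finger opening in m; "gripper_force": force on a finger pad.
Only numpy, scipy, OpenCV 4.12 (cv2) and the standard library are available. Lean on these libraries where they do the work, as an engineer would, in place of code of your own. Each camera call takes 0.05 s, during which the arm holds its last target. There are 200 camera calls.

## Working session

There is one attempt and no reset: what is moved stays moved. The work goes in short steps, Python scripts to look and compute and a shell command to move; the robot and the scene stay as the last step left them, time stands still between calls to the robot, and variables do not carry over. Pictures are saved under pics/ and viewed, at most 10 in all, crops included, and the job is handed in when it is done.

```bash
mkdir -p pics; ls
cat > h.py <<'E'
import numpy as np, cv2
from station import robot, optics
def cam(n):
    p,d=optics.read_camera(n); return p,d,optics.calibration(n)
def world(c,u,v,d):
    K=np.array([[c["fx"],0,c["cx"]],[0,c["fy"],c["cy"]],[0,0,1.]])
    n=cv2.undistortPoints(np.array([[[u,v]]],float),K,np.array(c["dist_coeffs"],float))[0,0]
    p=np.array([n[0]*d,-n[1]*d,-d,1]); return (np.linalg.inv(c["camera_from_world"])@p)[:3]
def onplane(c,u,v,z):
    a=world(c,u,v,0.);b=world(c,u,v,1.); return a+(b-a)*(z-a[2])/(b[2]-a[2])
E
python3 - <<'E'
from h import *
for n in("scene","top"):
    p,d,c=cam(n); cv2.imwrite(f"pics/{n}0.png",cv2.cvtColor(p,cv2.COLOR_RGB2BGR)); np.savez(f"{n}0.npz",p=p,d=d)
    print(n,c["fx"],np.linalg.inv(c["camera_from_world"]).round(3).tolist())
o=robot.get_obs();print(o["t"],o["position"],o["eef_rot"],o["width"],robot.tips_ahead)
E
```

```text
pics
scene 445.7119240969214 [[-0.826, -0.433, 0.361, 1.005], [0.563, -0.655, 0.503, 0.647], [0.019, 0.619, 0.785, 1.04], [0.0, 0.0, 0.0, 1.0]]
top 474.8790066082166 [[-0.016, 0.996, -0.092, 0.426], [-1.0, -0.016, 0.002, 0.01], [0.001, 0.092, 0.996, 1.336], [0.0, 0.0, 0.0, 1.0]]
0.1 [0.22203772 0.52997973 0.25554117] [-3.13996653e+00 -3.02054508e-05  2.74484098e+00] 0.08563937556094942 0.025
```

View pics/top0.png

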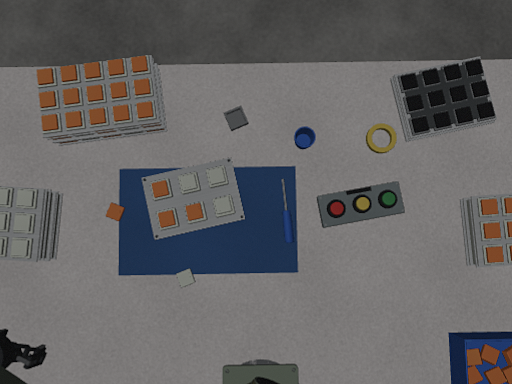

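View pics/scene0.png

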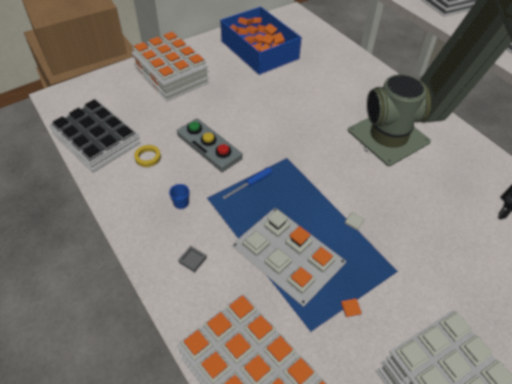

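The top view shows three orange caps on the plate at about (161,188), (167,218) and (194,211), with the green button at (388,199). In the scene view the orange cap at (299,236) and the white one at (277,220) look raised. Next I measure heights and positions.

```bash
cat > m.py <<'E'
from h import *
for n in("top","scene"):
    f=np.load(f"{n}0.npz");p,d=f["p"],f["d"];c=optics.calibration(n)
    hsv=cv2.cvtColor(p,cv2.COLOR_RGB2HSV)
    for name,lo,hi in(("orange",(5,130,90),(16,255,255)),("green",(50,90,40),(90,255,255)),("white",(0,0,165 if n=="top" else 150),(180,60,255))):
        m=cv2.inRange(hsv,lo,hi)
        if name=="white": m=cv2.inRange(hsv,(35,8,100),(75,60,255))
        k,L,S,C=cv2.connectedComponentsWithStats(m)
        for i in range(1,k):
            if not 40<S[i,4]<700: continue
            u,v=C[i]; mm=(L==i)&(d>0); er=cv2.erode(mm.astype(np.uint8),np.ones((5,5)))>0
            if er.sum()<5: er=mm
            vs,us=np.nonzero(er)
            P=np.array([world(c,a,b,d[b,a]) for a,b in zip(us,vs)])
            if len(P)==0: continue
            w=np.median(P,0)
            if abs(w[1])>.62 or w[2]>.1: continue
            w2=onplane(c,u,v,w[2])
            r=cv2.minAreaRect(np.argwhere(L==i)[:,::-1].astype(np.float32))
            print(n,name,S[i,4],(u.round(1),v.round(1)),"z",w[2].round(4),"ray",w2[:2].round(4),[round(x,1) for x in r[1]],round(r[2]))
E
python3 m.py
```

```text
top orange 204 (np.float64(159.8), np.float64(188.5)) z 0.0349 ray [0.5871 0.2694] [14.1, 14.3] 79
top orange 203 (np.float64(114.5), np.float64(211.4)) z 0.0131 ray [0.5275 0.3999] [14.1, 14.3] 22
top orange 216 (np.float64(193.9), np.float64(211.4)) z 0.0505 ray [0.5212 0.1736] [14.5, 14.8] 77
top orange 211 (np.float64(166.2), np.float64(218.4)) z 0.0349 ray [0.5042 0.2515] [14.3, 14.6] 77
top orange 634 (np.float64(479.5), np.float64(361.3)) z 0.0726 ray [ 0.1185 -0.5674] [37.4, 32.4] 87
top orange 340 (np.float64(499.3), np.float64(375.2)) z 0.0822 ray [ 0.0852 -0.6116] [17.0, 25.0] 90
top green 145 (np.float64(388.2), np.float64(198.2)) z 0.0523 ray [ 0.5484 -0.3547] [12.0, 13.0] 90
top white 315 (np.float64(216.1), np.float64(175.7)) z 0.035 ray [0.6201 0.1138] [18.2, 18.7] 76
top white 307 (np.float64(188.0), np.float64(182.1)) z 0.0352 ray [0.6035 0.1914] [18.1, 18.7] 77
top white 59 (np.float64(164.5), np.float64(191.9)) z 0.0227 ray [0.5788 0.2587] [18.2, 18.3] 77
top white 312 (np.float64(222.9), np.float64(205.4)) z 0.0511 ray [0.5361 0.0948] [18.4, 18.7] 77
top white 66
[... 1077 characters left out ...]
72
scene green 93 (np.float64(193.8), np.float64(126.4)) z 0.0506 ray [ 0.5509 -0.3483] [9.0, 11.0] 90
scene white 174 (np.float64(178.5), np.float64(84.4)) z 0.0418 ray [ 0.4844 -0.5813] [15.4, 41.0] 68
scene white 305 (np.float64(276.7), np.float64(222.6)) z 0.0435 ray [0.547 0.106] [21.2, 21.9] 45
scene white 120 (np.float64(353.5), np.float64(221.0)) z 0.0097 ray [0.3449 0.2047] [13.8, 11.0] 30
scene white 307 (np.float64(255.8), np.float64(242.9)) z 0.0292 ray [0.6263 0.121 ] [20.5, 21.2] 45
scene white 120 (np.float64(298.0), np.float64(245.6)) z 0.0188 ray [0.5323 0.186 ] [26.0, 15.5] 2
scene white 312 (np.float64(277.8), np.float64(260.8)) z 0.0295 ray [0.6096 0.1987] [21.2, 21.2] 45
```

The raised orange cap's top is at about (0.5225, 0.175, 0.050). It lies 79 mm from its seated neighbour, with the plate yawed about 12.4°. The green button is at about (0.549, -0.353, 0.052). I'll close the fingers, turn so the closing line runs along the plate's x, and move over the cap.

```bash
python3 -m inch '[0,0,0,6.8,0,0,0,6.9,0,0,0,6.9,0,0,0,6.9,0,0,0,6.9,0,0,0,6.8,0,0,0,6.9,0,0,0,6.8]' 0 && python3 -m inch '[-1,0.5,0,0,-2.5,1.3,0,0,-2.5,1.3,0,0,-2.5,1.3,0,0,-2.5,1.3,0,0,-2.5,1.3,0,0,-2.5,1.3,0,0,-2.5,1.3,0,0,-2.5,1.3,0,0,-2.5,1.3,0,0,-2.5,1.3,0,0,-2.5,1.3,0,0,-2.5,1.3,0,0,-2.5,1.3,0,0,-2.5,1.3,0,0,-2.5,1.3,0,0,-2.5,1.3,0,0,-1,0.5,0,0,0,0,0,0,0,0,0,0]'
cat > g.py <<'E'
import sys; from h import *
t=np.array([float(x) for x in sys.argv[1:4]]); o=robot.get_obs()
from scipy.spatial.transform import Rotation as R
r=R.from_euler("xyz",o["eef_rot"]); tip=o["position"]+r.apply([0,0,.025])
print("tip",tip.round(4),"yaw",np.degrees(o["eef_rot"]).round(2),"cm",(100*r.inv().apply(t-tip)).round(2),"w",o["width"],"F",o["force"].round(2),o["t"])
E
python3 g.py .5225 .175 .05
```

```text
t: 0.77
position: [0.2221, 0.5301, 0.2558]
eef_rot: [-3.141, 0.001, 1.781]
force: [-0.4, 0.1, -0.8]
width: -0.0001
gripper_force: 0.0
t: 2.43
position: [0.5246, 0.1664, 0.256]
eef_rot: [-3.14, -0.001, 1.787]
force: [-0.2, -0.1, -0.0]
width: 0.0001
gripper_force: 0.0
tip [0.5246 0.1665 0.231 ] yaw [-1.7992e+02 -4.0000e-02  1.0237e+02] cm [8.70e-01 1.00e-02 1.81e+01] w 7.95304639394659e-05 F [-0.21 -0.14 -0.02] 2.4333
```

```bash
python3 -m inch '[0.3,0,1,0,0.3,0,2,0,0.3,0,2.5,0,0,0,2.5,0,0,0,2.5,0,0,0,2,0,0,0,1.5,0,0,0,1,0,0,0,0.5,0,0,0,0,0,0,0,0,0]'
python3 g.py .5225 .175 .05
python3 - <<'E'
from h import *
out=[]
for n,(u,v) in(("scene",(299,232)),("top",(194,205))):
    p,d,c=cam(n); out.append(cv2.resize(p[v-45:v+45,u-50:u+50],(400,360),interpolation=cv2.INTER_CUBIC))
cv2.imwrite("pics/a.png",cv2.cvtColor(np.hstack(out),cv2.COLOR_RGB2BGR))
E
```

```text
t: 3.35
position: [0.5233, 0.1762, 0.1018]
eef_rot: [3.141, -0.0, 1.787]
force: [-0.0, -0.8, 0.7]
width: -0.0003
gripper_force: 0.0
tip [0.5233 0.1762 0.0768] yaw [ 1.7995e+02 -2.0000e-02  1.0242e+02] cm [-0.1  -0.1   2.68] w -0.00029275247336924015 F [-0.03 -0.76  0.7 ] 3.35
```

View pics/a.png

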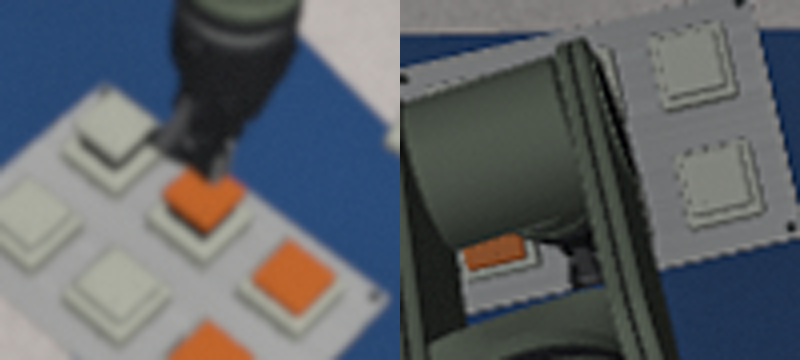

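The crops show the fingertips above the raised orange cap. The fingers clear the raised white cap beside it. I'll descend slowly, watching the force.

```bash
python3 -m inch '[0,0,0.5,0,0,0,0.5,0,0,0,0.5,0,0,0,0.4,0,0,0,0.3,0,0,0,0.2,0,0,0,0,0]' && python3 -m inch '[0,0,0.1,0,0,0,0.1,0,0,0,0.1,0,0,0,0.1,0,0,0,0.1,0,0,0,0.1,0,0,0,0,0]' && python3 -m inch '[0,0,0.1,0,0,0,0.1,0,0,0,0.1,0,0,0,0.1,0,0,0,0.1,0,0,0,0,0]'; python3 g.py .5225 .175 .034
```

```text
t: 4.03
position: [0.5229, 0.1754, 0.0767]
eef_rot: [-3.141, 0.0, 1.787]
force: [-0.6, -0.4, 0.3]
width: -0.0004
gripper_force: 0.0
t: 4.62
position: [0.5234, 0.1756, 0.0714]
eef_rot: [3.141, -0.0, 1.787]
force: [0.3, 0.1, 3.2]
width: -0.0003
gripper_force: 1.7
t: 5.12
position: [0.5234, 0.1756, 0.0661]
eef_rot: [3.141, -0.0, 1.787]
force: [1.5, 0.8, 2.9]
width: -0.0001
gripper_force: 1.0
tip [0.5234 0.1756 0.0411] yaw [ 1.7998e+02 -1.0000e-02  1.0236e+02] cm [-0.04 -0.1   0.71] w -0.00010513120579894023 F [1.49 0.84 2.95] 5.1167
```

```bash
python3 -m inch '[0,0,0.1,0,0,0,0.1,0,0,0,0.1,0,0,0,0.1,0,0,0,0.1,0,0,0,0,0]' && python3 -m inch '[0,0,0.1,0,0,0,0.05,0,0,0,0,0,0,0,0,0]'; python3 g.py .5225 .175 .034
```

```text
t: 5.62
position: [0.5234, 0.1756, 0.0612]
eef_rot: [3.141, -0.0, 1.787]
force: [1.2, -1.0, 2.7]
width: 0.0002
gripper_force: 1.0
t: 5.95
position: [0.5234, 0.1756, 0.0597]
eef_rot: [3.141, -0.0, 1.787]
force: [1.9, 0.2, 2.1]
width: -0.0
gripper_force: 1.2
tip [0.5234 0.1756 0.0347] yaw [ 1.7998e+02 -1.0000e-02  1.0236e+02] cm [-0.04 -0.1   0.07] w -3.6576590649037855e-05 F [1.92 0.22 2.12] 5.95
```

Still sliding. I go on in half-millimetre steps to find the stop.

```bash
for i in 1 2 3; do :; done; python3 -m inch '[0,0,0.05,0,0,0,0,0,0,0,0,0]' && python3 -m inch '[0,0,0.05,0,0,0,0,0,0,0,0,0]'; python3 g.py .5225 .175 .034
```

```text
t: 6.2
position: [0.5233, 0.1756, 0.0593]
eef_rot: [3.141, -0.0, 1.787]
force: [1.3, 0.4, 3.5]
width: -0.0002
gripper_force: 1.4
t: 6.45
position: [0.5234, 0.1756, 0.059]
eef_rot: [3.141, -0.0, 1.787]
force: [1.3, 0.0, 3.6]
width: 0.0001
gripper_force: 2.4
tip [0.5234 0.1756 0.034 ] yaw [ 1.7997e+02 -1.0000e-02  1.0236e+02] cm [-0.04 -0.1   0.  ] w 0.00014677322480694926 F [1.32 0.01 3.59] 6.45
```

```bash
python3 -m inch '[0,0,0.05,0,0,0,0,0,0,0,0,0]' && python3 -m inch '[0,0,0.05,0,0,0,0,0,0,0,0,0]'; python3 g.py .5225 .175 .034
```

```text
t: 6.7
position: [0.5234, 0.1756, 0.0589]
eef_rot: [3.141, -0.0, 1.787]
force: [-0.4, -0.5, 7.5]
width: 0.0002
gripper_force: 3.9
t: 6.95
position: [0.5234, 0.1756, 0.0589]
eef_rot: [3.141, -0.0, 1.787]
force: [-0.1, -0.9, 11.3]
width: 0.0001
gripper_force: 5.4
tip [0.5234 0.1756 0.0339] yaw [ 1.7995e+02 -1.0000e-02  1.0237e+02] cm [-0.04 -0.1  -0.01] w 0.00010302129838893716 F [-0.13 -0.9  11.34] 6.95
```

The motion stops at tip height 33.9 mm and the force climbs to 11 N, so the cap is on its hard stop. Now I retract and move toward the green button.

```bash
python3 -m inch '[0,0,-0.2,0,0,0,-0.5,0,0,0,-1,0,0,0,-1.5,0,0,0,-2,0,0,0,-2,0,0,0,-2,0,0,0,-2,0,0,0,-1,0,0,0,0,0]' && python3 -m inch '[-1,0,0,0,-2,0,0,0,-3,0,0,0,-3,0,0,0,-3,0,0,0,-3,0,0,0,-3,0,0,0,-3,0,0,0,-3,0,0,0,-3,0,0,0,-3,0,0,0,-3,0,0,0,-3,0,0,0,-3,0,0,0,-3,0,0,0,-3,0,0,0,-2,0,0,0,-1,0,0,0,0,0,0,0,0,0,0,0]' ; python3 g.py .549 -.353 .052
python3 - <<'E'
from h import *
for n in("scene","top"):
    p,d,c=cam(n); np.savez(f"{n}0.npz",p=p,d=d)
E
python3 m.py | grep -E "orange 2|green"
```

```text
t: 7.78
position: [0.5242, 0.1759, 0.1823]
eef_rot: [3.137, -0.0, 1.787]
force: [1.5, 0.1, -0.2]
width: 0.0003
gripper_force: 0.0
t: 9.45
position: [0.6251, -0.293, 0.1783]
eef_rot: [-3.139, -0.003, 1.786]
force: [0.5, 1.6, 0.2]
width: -0.0002
gripper_force: 0.0
tip [ 0.625  -0.2929  0.1533] yaw [-1.7988e+02 -1.5000e-01  1.0232e+02] cm [-4.27 -8.69 10.14] w -0.00017474054262189124 F [0.55 1.55 0.18] 9.45
top orange 208 (np.float64(159.9), np.float64(188.6)) z 0.0355 ray [0.5867 0.2691] [14.3, 14.5] 79
top orange 207 (np.float64(114.6), np.float64(211.4)) z 0.0129 ray [0.5273 0.3996] [14.5, 14.3] 22
top orange 211 (np.float64(194.6), np.float64(211.9)) z 0.0351 ray [0.5209 0.1736] [14.3, 14.5] 77
top orange 212 (np.float64(166.3), np.float64(218.4)) z 0.0354 ray [0.5041 0.2512] [14.5, 14.5] 79
scene orange 218 (np.float64(301.2), np.float64(276.7)) z 0.0336 ray [0.5892 0.2713] [14.8, 14.8] 45
scene orange 233 (np.float64(350.9), np.float64(307.2)) z 0.0106 ray [0.5288 0.4003] [16.4, 14.9] 72
scene green 94 (np.float64(193.8), np.float64(126.3)) z 0.0505 ray [ 0.5506 -0.3485] [9.0, 11.0] 90
```

The cap is now level with the others: 35.1 mm against 35.4 mm in the top view. On to the green button.

```bash
python3 -m inch '[-0.5,-1,0,0,-1,-2,0,0,-1,-2,0,0,-1,-2,0,0,-0.5,-1,0,0,-0.3,-0.7,0,0,0,0,1,0,0,0,2,0,0,0,2,0,0,0,1.5,0,0,0,0.8,0,0,0,0.4,0,0,0,0,0,0,0,0,0]'; python3 g.py .549 -.353 .052
python3 - <<'E'
from h import *
out=[]
for n,(u,v) in(("scene",(200,130)),("top",(380,200))):
    p,d,c=cam(n); out.append(cv2.resize(p[v-45:v+45,u-50:u+50],(400,360),interpolation=cv2.INTER_CUBIC))
cv2.imwrite("pics/b.png",cv2.cvtColor(np.hstack(out),cv2.COLOR_RGB2BGR))
E
```

```text
t: 10.72
position: [0.5509, -0.3538, 0.1032]
eef_rot: [3.141, 0.001, 1.787]
force: [0.3, -0.8, -0.5]
width: 0.0002
gripper_force: 0.0
tip [ 0.5509 -0.3538  0.0782] yaw [1.7995e+02 3.0000e-02 1.0239e+02] cm [ 0.12 -0.17  2.62] w 0.00015300761739371786 F [ 0.29 -0.82 -0.49] 10.7167
```

View pics/b.png

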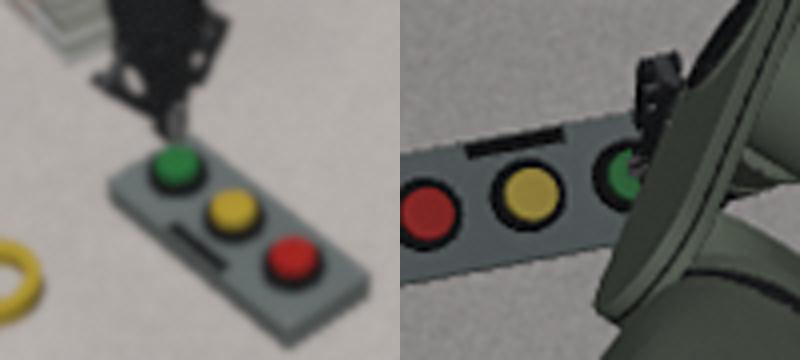

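The crops show the fingertip centred above the green button, with yellow well clear. Pressing now.

```bash
python3 -m inch '[0.1,-0.2,0.6,0,0,0,0.6,0,0,0,0.5,0,0,0,0.4,0,0,0,0.2,0,0,0,0,0]' && python3 -m inch '[0,0,0.1,0,0,0,0.1,0,0,0,0.1,0,0,0,0.1,0,0,0,0.1,0,0,0,0.1,0,0,0,0.1,0,0,0,0.1,0,0,0,0,0]'; python3 g.py .549 -.353 .046
```

```text
t: 11.32
position: [0.5477, -0.3532, 0.0789]
eef_rot: [-3.141, -0.001, 1.787]
force: [0.5, 0.3, -0.6]
width: 0.0
gripper_force: 0.0
t: 12.07
position: [0.5482, -0.3535, 0.072]
eef_rot: [3.141, 0.0, 1.787]
force: [0.3, 0.9, 4.6]
width: -0.0005
gripper_force: 2.1
tip [ 0.5482 -0.3535  0.047 ] yaw [1.7997e+02 2.0000e-02 1.0236e+02] cm [0.03 0.09 0.1 ] w -0.0004645264736580978 F [0.25 0.88 4.62] 12.0667
```

```bash
python3 -m inch '[0,0,0.1,0,0,0,0.05,0,0,0,0,0,0,0,0,0]' && python3 -m inch '[0,0,0.05,0,0,0,0,0,0,0,0,0]'; python3 g.py .549 -.353 .046
```

```text
t: 12.4
position: [0.5482, -0.3535, 0.0711]
eef_rot: [3.141, 0.001, 1.787]
force: [-1.2, 0.9, 8.0]
width: 0.0
gripper_force: 3.5
t: 12.65
position: [0.5483, -0.3535, 0.071]
eef_rot: [3.141, 0.001, 1.787]
force: [-1.7, 2.8, 8.7]
width: -0.0001
gripper_force: 4.6
tip [ 0.5483 -0.3535  0.046 ] yaw [1.7995e+02 4.0000e-02 1.0237e+02] cm [ 0.03  0.08 -0.  ] w -0.00013182667995721153 F [-1.71  2.82  8.66] 12.65
```

The button is on its stop: tip at 46.0 mm, 8.7 N. I release it and retract clear, then check.

```bash
python3 -m inch '[0,0,-0.2,0,0,0,-0.5,0,0,0,-1,0,0,0,-2,0,0,0,-2,0,0,0,-2,0,0,0,-2,0,0,0,-2,0,0,0,-1,0,0,0,0,0,-2,0,0,0,-3,0,0,0,-3,0,0,0,-3,0,0,0,-3,0,0,0,-2,0,0,0,0,0,0,0,0,0,0,0]'
python3 - <<'E'
from h import *
for n in("scene","top"):
    p,d,c=cam(n); np.savez(f"{n}0.npz",p=p,d=d)
cv2.imwrite("pics/c.png",cv2.cvtColor(p,cv2.COLOR_RGB2BGR))
E
python3 m.py | grep -E "orange 2|green|top white (2|3)"
```

```text
t: 14.15
position: [0.5815, -0.51, 0.1939]
eef_rot: [-3.14, -0.004, 1.785]
force: [0.2, -1.0, -0.3]
width: -0.0003
gripper_force: 0.0
top orange 206 (np.float64(159.8), np.float64(188.5)) z 0.0358 ray [0.5869 0.269 ] [14.1, 14.5] 79
top orange 206 (np.float64(114.6), np.float64(211.4)) z 0.0141 ray [0.5274 0.3993] [14.3, 14.5] 22
top orange 211 (np.float64(194.6), np.float64(211.9)) z 0.0351 ray [0.5209 0.1736] [14.3, 14.5] 77
top orange 212 (np.float64(166.3), np.float64(218.4)) z 0.0353 ray [0.5041 0.2512] [14.5, 14.5] 79
top green 149 (np.float64(388.2), np.float64(198.3)) z 0.0517 ray [ 0.5482 -0.3549] [13.0, 13.0] 90
top white 329 (np.float64(216.3), np.float64(175.7)) z 0.0351 ray [0.6203 0.1132] [18.4, 18.7] 76
top white 322 (np.float64(188.1), np.float64(182.2)) z 0.0359 ray [0.6031 0.1911] [18.4, 18.7] 77
top white 332 (np.float64(223.0), np.float64(205.4)) z 0.0517 ray [0.5361 0.0943] [18.5, 19.0] 77
top white 212 (np.float64(184.9), np.float64(277.8)) z 0.013 ray [0.3408 0.2038] [14.7, 14.5] 68
scene orange 218 (np.float64(301.2), np.float64(276.7)) z 0.034 ray [0.5894 0.2715] [14.8, 14.8] 45
scene orange 236 (np.float64(350.9), np.float64(307.1)) z 0.0112 ray [0.5289 0.4004] [16.8, 15.2] 72
scene green 93 (np.float64(193.8), np.float64(126.4)) z 0.0508 ray [ 0.551  -0.3481] [9.0, 11.0] 90
```

View pics/c.png

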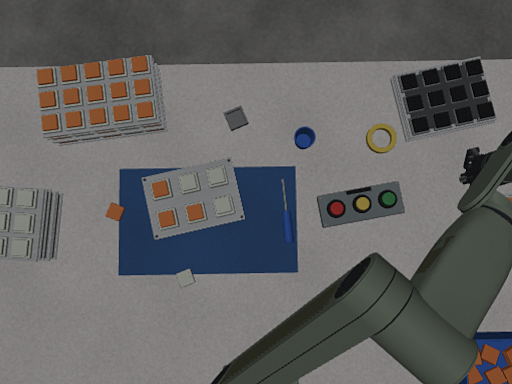

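The picture shows the orange cap at (194.6,212) level with the others and the raised white cap at (223,205) still up at 52 mm. The green button at (388,198) is up again at 52 mm, every loose thing is in place, and the hand is clear.

```bash
python3 -c "
from station import hand_in
print(hand_in())"
```

```text
the job is handed in; nothing more can be done
None
```

The raised orange cap is fully seated, level with the other orange caps. The green button was pressed to its stop and is up again. The other caps, the two other buttons and the loose things were left alone, the hand is clear, and the job is handed in; the hand-in returned no verdict.

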